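# Bring the bearing balls to the press collar

### The arm

A 7-joint arm with a two-finger parallel gripper is mounted at the origin on a cart in front of the work surface, level with it; the furniture and walls round the work are solid. World frame = base frame: x ahead of the robot, y to its left, z up, the work surface at z = 0. Lengths are in m, angles in rad, forces in N, time in s.
With the tool pointing down it reaches from about 0.425 to 0.95 m from the base axis. Payload 4.7 kg.
Tool frame: the origin (TCP) lies midway between the tips of the shut fingers; the grasp point (between the pads) lies 19 mm behind it (r.grasp_offset is the z of the grasp point in the tool frame, in m); z points along the fingers, y is the line along which they close (so a half turn about z gives the same grasp; the last joint's range is limited). The gripper opens to 87 mm and grips with 3 to 60 N. Pads are 19 mm wide; open, the fingers measure 117 mm over their backs; the gripper's body (75 mm by 190 mm) begins 51 mm behind the grasp point.
Start: joints at [1.133, 0.469, -0.049, 1.532, 0.024, 1.141, -0.082], TCP at [0.268, -0.619, 0.223] pointing down, gripper open.
Joint ranges: [-2.59, 2.59], [-0.33, 1.99], [-1.39, 1.29], [0.1, 2.45], [-1.04, 4.18], [0.21, 1.99], [-2.66, 2.66]. Speed limits (rad/s): [2.57, 2.57, 3.14, 3.14, 3.14, 3.14, 3.14].

### API

Orientations are given as [roll, pitch, yaw] about the fixed x, y, z axes, in that order (R = Rz(yaw) Ry(pitch) Rx(roll)).
In Python, from station import r gives the robot as it stands.
- The arm moves only by the tool jog_arm, never from a script. Its argument "rows" is a list of rows, each a list of 6 numbers: the shift along the world's x, y, z in units of 50 mm (1.0 is 50 mm), then the turn, a rotation vector about the world's x, y, z in units of 8 degrees (1.0 is 8 degrees). In form: [[x, y, z, wx, wy, wz], ...]. A call has exactly 10 rows; each row shifts and turns the commanded pose from where the row before left it; what a row does not reach is not made up. A row lasts 1/10 s, in which the tool goes at most 50 mm and 8.59 degrees, less where a joint would pass 70% of its speed; a pose out of reach is approached as far as the arm can. A call is refused whole if a number of a shift passes 1 or a number of a turn 1, either way. A call with a gripper value outside its range is refused whole. "fingers" is the closure, from 0 (fully open) to 1 (shut), set as the call begins (left out, the last holds). The fingers move at their own pace and stop on an object; "grip_force" is the grip in N (left out, the last holds). Time passes only in rows, so rows that do not move let the fingers close, or fill a call up. It gives the time, the measured TCP pose, the force, the opening and the grip force at its end, in the units of the state.
- r.get_state(): the state, without advancing time (a new reading comes with each control period).
- r.capture(name): name is "scene" or "top"; returns (picture, depth): 384x512x3 uint8, red, green, blue; 384x512 float32, m along the optical axis (not along the pixel's ray), 0 where there is no reading.
- r.camera_info(name): a dict with "mtx" (3x3 intrinsics, pixels), "origin" and "attitude" of the camera in the world. Camera axes: x right, y up, looking along -z (the intrinsics and any distortion apply to the point x, -y, -z); pixel columns grow to the right and rows downward; lengths in m; the calibration is good to about 2 mm. A picture is of the moment at which its call begins. camera_info takes no time and is no camera call.
- r.hand_in(): hands the job in; it is judged then, once.
The state is a dict: "time_s": time; "joint_pos": joint angles; "dq": joint speeds; "tau": joint torques, N m; "ee_pos": TCP position; "eef_rot": TCP orientation; "ft_force": force on the tool from outside, world axes, zero at the start; "moment": the same for the moment, N m; "gripper_width": finger opening in m; "grasp_force": force on a finger pad.
Only numpy, scipy, OpenCV 4.12 (cv2) and the standard library are available. Lean on these libraries where they do the work, as an engineer would, in place of code of your own. Each camera call takes 0.05 s, during which the arm holds its last target. There are 200 camera calls.

### The job

The thrust bearing of the book press is being put together. While the dish tray stands on the bench, pour all four steel balls from the scoop into its dish without letting any fall on the bench, and set the empty scoop back down upright on the bench. Then lift the tray by its wooden grip, carry it level so that no ball rolls out, and finish while still holding it steady and level with the dish centred about 10 cm above the steel collar, leaving the other things on the bench undisturbed.

Things in the scene. Friction and masses are not known exactly. Their poses are not given: they have to be found in the camera images.
- tray: Loose dish tray, 0.3 kg: pale wooden paddle 8 mm thick, 130 mm from dish centre to grip end, with a round metal dish and an upright wooden grip on one side. Origin: underside, below the dish centre; z up; its -x points to the grip.
- tray_dish (a point): Point on the dish's axis, 30 mm above the tray's underside. Dish: rim radius 58 mm, rim 44 mm above the underside; flat inner floor of 23 mm radius, 12 mm above the underside; walls slope up at about 35 degrees, then 60 degrees near the rim.
- tray_grip (a point): Middle of the tray's wooden grip, 42 mm above the underside, 100 mm from the dish centre. The grip is a block 50 mm along x, 20 mm along y (pinch it across this width), from 8 to 60 mm above the underside; the paddle below it is 50 mm wide. Axes as the tray's.
- scoop: Loose steel scoop with a wooden grip, 0.25 kg, holding the balls. Origin: underside, below the middle of the ball space; z up; -x points to the open lip. Inner floor 6 mm up, x = -20 to +20 mm, then a ramp rises at 15 degrees to the lip: balls run out once the nose is tipped down more than that; 40 degrees empties it. Stands on its flat underside.
- scoop_lip (a point): Middle of the scoop's pouring lip, 19 mm above the underside when level, at x = -65 mm in the scoop's frame. Scoop 50 mm wide outside, 44 mm inside; walls 38 mm high at the back.
- scoop_grip (a point): Middle of the scoop's wooden grip, 42 mm above the underside, at x = +52 mm in the scoop's frame. The grip is a block 46 mm along x, 20 mm along y (pinch it across this width), from 6 to 60 mm above the underside. Axes as the scoop's.
- collar: Fixed dark steel bearing collar lying on the bench: a ring of 120 mm outer and 44 mm inner diameter, 22 mm high, with a groove 20 mm wide and 8 mm deep in its top. Origin: centre of its underside, on the bench.
- ball_1_center (a point): Centre of steel ball 1, one of four equal loose balls of 16 mm diameter, 17 g, that start in the scoop.
- ball_2_center (a point): Centre of steel ball 2, one of four equal loose balls of 16 mm diameter, 17 g, that start in the scoop.
- ball_3_center (a point): Centre of steel ball 3, one of four equal loose balls of 16 mm diameter, 17 g, that start in the scoop.
- ball_4_center (a point): Centre of steel ball 4, one of four equal loose balls of 16 mm diameter, 17 g, that start in the scoop.
- tape_roll: Bystander: roll of brown tape lying flat, 105 mm diameter, 24 mm high. Origin: centre of its underside.
- white_spool: Bystander: standing spool of white thread, 58 mm diameter, 55 mm high. Origin: centre of its underside.
- glue_stick: Bystander: standing glue stick, 26 mm diameter, 96 mm high. Origin: centre of its underside.

How it is judged:
By the outcome, as a careful person would: the job done as asked, in the order asked, and still so for the second after the job is handed in, while the arm keeps its last pose, push and grip.
It also fails if it takes over 64 s, if anything falls off the work surface, if the arm or the gripper's body presses on something with over 40 N, if the wrist force passes 120 N, or if a joint passes its speed limit or range.

## Working session

There is one attempt and no reset: what is moved stays moved. The work goes in short steps, Python scripts to look and compute and a tool call to move; the robot and the scene stay as the last step left them, time stands still between calls to the robot, and variables do not carry over. Pictures are saved under pics/ and viewed, at most 10 in all, crops included, and the job is handed in when it is done.

Besides the shell and the picture viewer there is one more tool, called after "Emit:" in YAML: its name, and indented under it one key for each argument. jog_arm: Moves the arm, as the interface text tells. Its arguments: {"type":"object","properties":{"rows":{"type":"array"},"fingers":{"type":"number"},"grip_force":{"type":"number"}},"required":["rows"]}

```bash
mkdir -p pics; python3 - <<'E'
from station import r
import cv2,numpy as np
s=r.get_state();print(s)
for n in("scene","top"):
    p,d=r.capture(n);cv2.imwrite(f"pics/{n}0.png",cv2.resize(p[...,::-1],(800,600),interpolation=cv2.INTER_CUBIC));np.save(f"pics/{n}0.npy",d);np.save(f"pics/{n}0rgb.npy",p)
    print(n,r.camera_info(n))
E
```

```text
{'time_s': 0.0, 'joint_pos': array([ 1.13309176,  0.46943033, -0.04856154,  1.5337295 ,  0.0241131 ,
        1.1410055 , -0.08229342]), 'dq': array([-0.00046011,  0.00056636,  0.00013906,  0.00126521, -0.00163015,
        0.00087026, -0.00091663]), 'tau': array([ 8.86675889e-05, -5.07977664e+01, -8.06925469e-02, -2.36158723e+01,
       -6.13308814e-02,  3.78868380e-02,  1.77806442e-04]), 'ee_pos': array([ 0.26806011, -0.61881372,  0.22149178]), 'eef_rot': array([-3.13960849e+00,  1.01835673e-04,  4.08819319e-01]), 'ft_force': array([ 0.42984962, -0.94019476, -0.32379022]), 'moment': array([-0.01751785, -0.0683332 , -0.01064929]), 'grasp_force': 0.0, 'gripper_width': 0.08717839712282716}
scene {'mtx': array([[371.07899479,   0.        , 257.3090783 ],
       [  0.        , 371.07899479, 195.11858607],
       [  0.        ,   0.        ,   1.        ]]), 'origin': array([0.04907637, 0.4123784 , 0.6984403 ]), 'attitude': array([ 0.86212059, -0.01027759, -2.35816956])}
top {'mtx': array([[475.60789599,   0.        , 254.0437261 ],
       [  0.        , 475.60789599, 190.82270016],
       [  0.        ,   0.        ,   1.        ]]), 'origin': array([ 0.27083396, -0.11515798,  1.60099001]), 'attitude': array([ 0.18569787,  0.01736872, -1.59092011])}
```

View pics/top0.png

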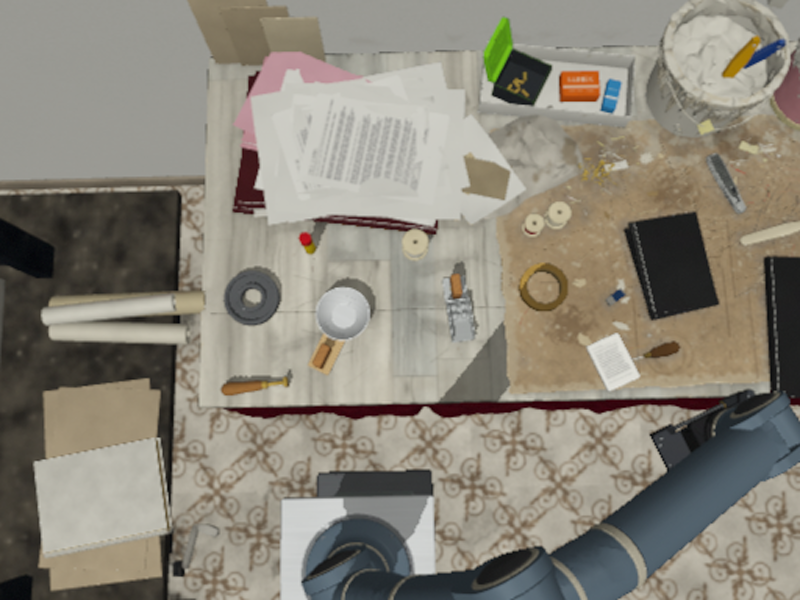

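View pics/scene0.png

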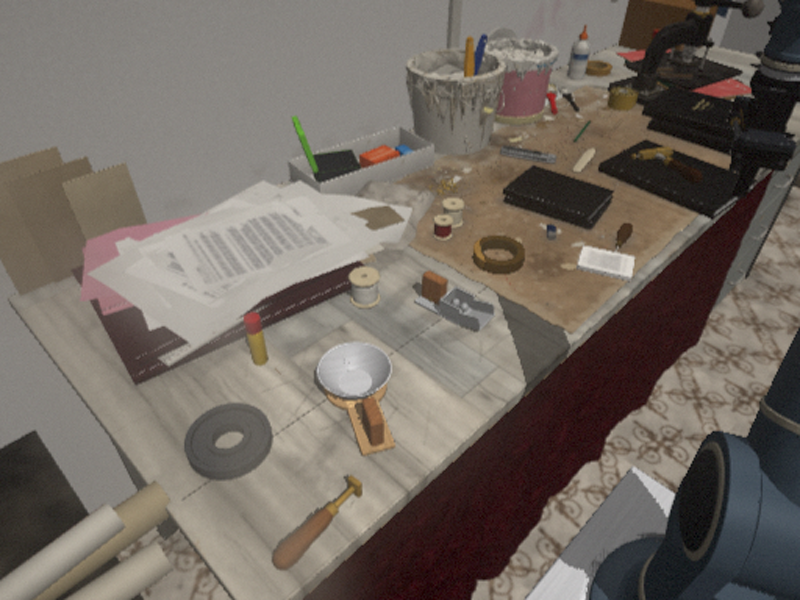

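The top view (800x600) shows the collar at about (252,297), the dish at (343,314) with the tray grip at (323,355). The scoop grip is at (457,286) and its lip, at (462,340), faces the robot. The glue stick, white spool and tape are clear of these. I'll enlarge the crop to measure more closely.

```bash
cat > h.py <<'E'
import numpy as np,cv2
from scipy.spatial.transform import Rotation as R
def pix2z(info,u,v,z):
    K=info["mtx"];A=R.from_euler('xyz',info["attitude"]).as_matrix()
    d=A@np.array([(u-K[0,2])/K[0,0],-(v-K[1,2])/K[1,1],-1]);o=info["origin"]
    return o+d*(z-o[2])/d[2]
def cloud(info,D):
    K=info["mtx"];A=R.from_euler('xyz',info["attitude"]).as_matrix()
    v,u=np.mgrid[:D.shape[0],:D.shape[1]]
    P=np.stack([(u-K[0,2])/K[0,0]*D,-(v-K[1,2])/K[1,1]*D,-D],-1)
    return P@A.T+info["origin"]
E
python3 - <<'E'
from h import *
from station import r
# top-down orthoimages fused (1px = 1mm) from both clouds, height coloured & rgb
for n,box in(("top",(125,130,320,265)),("scene",(100,160,330,310))):
    p=np.load(f"pics/{n}0rgb.npy");D=np.load(f"pics/{n}0.npy");np.save(f"pics/{n}_c.npy",cloud(r.camera_info(n),D))
    C=np.load(f"pics/{n}_c.npy")
    x0,y0,x1,y1=box;s=4 if n=="top" else 3.4
    c=cv2.resize(p[y0:y1,x0:x1,::-1],None,fx=s,fy=s,interpolation=cv2.INTER_CUBIC);cv2.imwrite(f"pics/{n}crop.png",c);print(c.shape)
    for u,v in ((161,190),(219,201),(206,229),(294,205),(292,182),(296,214)) if n=="top" else ((145,282),(226,237),(239,263),(278,183),(290,192)): print(n,u,v,C[v,u].round(3))
E
```

```text
(540, 780, 3)
top 161 190 [0.582 0.226 0.001]
top 219 201 [0.538 0.026 0.01 ]
top 206 229 [0.438 0.064 0.064]
top 294 205 [ 0.518 -0.227  0.012]
top 292 182 [ 0.588 -0.221  0.056]
top 296 214 [ 0.487 -0.233  0.016]
(510, 782, 3)
scene 145 282 [ 0.584  0.225 -0.001]
scene 226 237 [0.551 0.01  0.011]
scene 239 263 [0.438 0.069 0.059]
scene 278 183 [ 0.578 -0.211  0.045]
scene 290 192 [0.049 0.412 0.698]
```

View pics/topcrop.png

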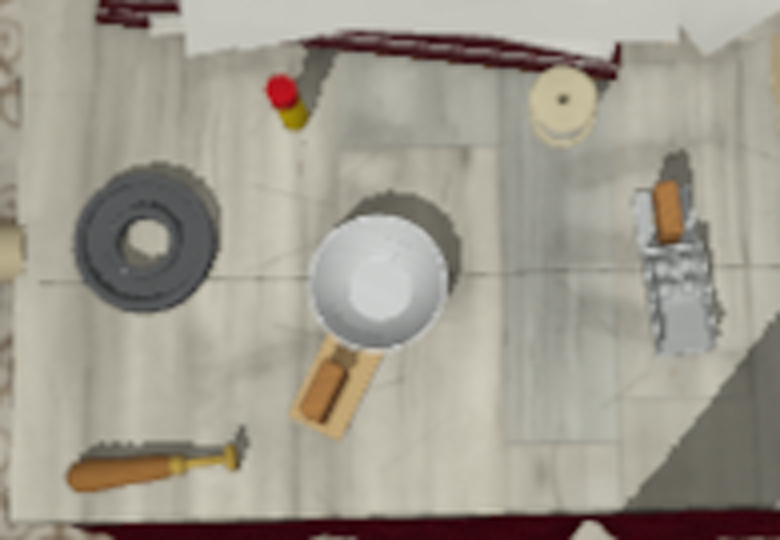

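View pics/scenecrop.png

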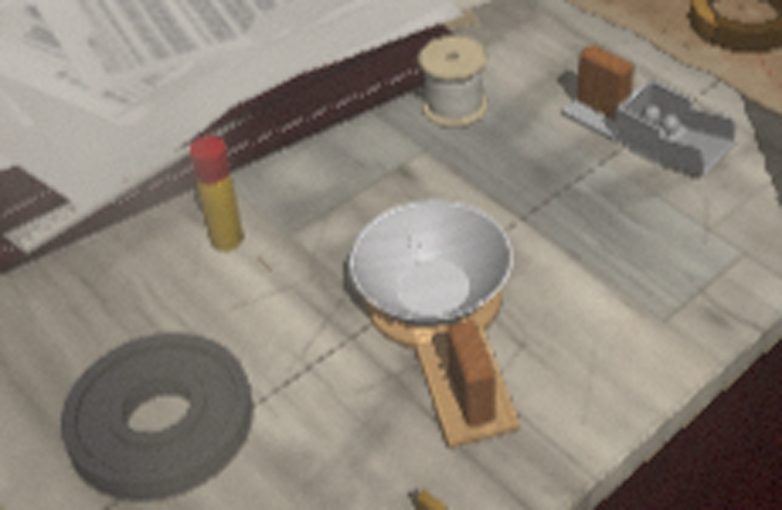

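The crops show the dish rim circle centred at about (378,283) and the collar at (147,239). The tray grip points down-left. The scoop grip is at (668,212), with the lip edge from (655,352) to (708,350). Next I'll get metric poses.

```bash
python3 - <<'E'
from h import *
from station import r
it=r.camera_info("top")
f=lambda x,y,z:pix2z(it,x/4+125-.375,y/4+130-.375,z)[:2].round(4)
print("dish rim",f(378,283,.044),"l,r,t,b",f(309,283,.044),f(447,283,.044),f(378,214,.044),f(378,352,.044))
print("collar",f(147,239,.022), f(75,240,.022),f(218,240,.022),"hole",f(146,239,.018))
print("scoop lip L R",f(657,354,.019),f(708,350,.019))
for n in("top","scene"):
    C=np.load(f"pics/{n}_c.npy");p=np.load(f"pics/{n}0rgb.npy").astype(int)
    for nm,c in(("tgrip",(.44,.065)),("sgrip",(.585,-.219))):
        br=(p[...,0]-p[...,2]>35)
        for lo in (.03,.054):
            m=(np.hypot(C[...,0]-c[0],C[...,1]-c[1])<.05)&(C[...,2]>lo)&(C[...,2]<.07)&br
            q=C[m];rc=cv2.minAreaRect((q[:,:2]*1000).astype(np.float32))
            w=np.linalg.svd(q[:,:2]-q[:,:2].mean(0))[2][0]
            print(n,nm,lo,m.sum(),q.mean(0).round(4),"rect",np.round(rc[0],1),np.round(rc[1],1),"ang",np.degrees(np.arctan2(w[1],w[0])).round(1))
    m=(np.hypot(C[...,0]-.58,C[...,1]-.22)<.08)&(C[...,2]>.017)&(C[...,2]<.03)
    print("collar",cv2.minEnclosingCircle((C[m][:,:2]*1000).astype(np.float32)))
    m=(np.hypot(C[...,0]-.54,C[...,1]-.02)<.075)&(C[...,2]>.038)&(C[...,2]<.052)&(C[...,0]>.475)
    print("rim",cv2.minEnclosingCircle((C[m][:,:2]*1000).astype(np.float32)))
    m=(np.hypot(C[...,0]-.53,C[...,1]+.225)<.12)&(C[...,2]>.012)&(C[...,2]<.05)&(np.abs(C[...,1]+.225)<.06)
    rc=cv2.minAreaRect((C[m][:,:2]*1000).astype(np.float32));print("scoop",rc)
E
```

```text
dish rim [0.5343 0.0227] l,r,t,b [0.5356 0.0801] [ 0.533  -0.0347] [0.5928 0.0223] [0.4766 0.0231]
collar [0.5804 0.2205] [0.5809 0.2818] [0.5781 0.1601] hole [0.5812 0.2222]
scoop lip L R [ 0.473  -0.2083] [ 0.4754 -0.251 ]
top tgrip 0.03 109 [0.4443 0.0657 0.0576] rect [445.9  66.5] [20.9 49.3] ang 154.0
top tgrip 0.054 89 [0.4457 0.0662 0.0608] rect [446.4  66.2] [20.9 48.2] ang 153.3
top sgrip 0.03 89 [ 0.5879 -0.2199  0.057 ] rect [ 589.4 -220. ] [45.  18.4] ang -175.0
top sgrip 0.054 69 [ 0.5895 -0.2206  0.0602] rect [ 589.5 -220.5] [45.  17.4] ang -174.1
collar ((580.04150390625, 222.12847900390625), 60.65256881713867)
rim ((535.4031982421875, 21.759685516357422), 57.39384841918945)
scoop ((529.521728515625, -225.5980987548828), (88.37712860107422, 162.19390869140625), 75.33464050292969)
scene tgrip 0.03 227 [0.4342 0.0733 0.0535] rect [450.5  61.3] [25.8 76.4] ang 151.8
scene tgrip 0.054 162 [0.4392 0.0711 0.0582] rect [440.6  69.8] [19.6 50.3] ang 153.3
scene sgrip 0.03 171 [ 0.5809 -0.2136  0.0492] rect [ 584.5 -216.7] [45.1 20.5] ang -170.6
scene sgrip 0.054 73 [ 0.5838 -0.2168  0.0576] rect [ 584.7 -216.7] [44.7 20.5] ang -171.8
collar ((574.6500854492188, 224.63380432128906), 60.88011932373047)
rim ((530.6690673828125, 23.162817001342773), 59.556148529052734)
scoop ((538.5670776367188, -222.86935424804688), (139.5303497314453, 53.87309265136719), 5.820722579956055)
```

Emit:
jog_arm:
  rows:
    - [0.45,0.55,0,0,0,-0.15]
    - [0.45,0.55,0,0,0,-0.15]
    - [0.45,0.55,0,0,0,-0.15]
    - [0.45,0.55,0,0,0,-0.15]
    - [0.45,0.55,0,0,0,-0.15]
    - [0.45,0.55,0,0,0,-0.15]
    - [0.45,0.55,0,0,0,-0.15]
    - [0.45,0.55,0,0,0,-0.15]
    - [0.45,0.55,0,0,0,-0.15]
    - [0.45,0.55,0,0,0,-0.15]
  fingers: 0
  grip_force: 40

```text
time_s: 1.1
ee_pos: [0.4938, -0.343, 0.2222]
eef_rot: [-3.141, 0.001, 0.198]
ft_force: [-0.1, -1.1, -0.4]
gripper_width: 0.087
grasp_force: 0.0
```

Emit:
jog_arm:
  rows:
    - [0.37,0.5,0,0,0,-0.14]
    - [0.37,0.5,0,0,0,-0.14]
    - [0.37,0.5,0,0,0,-0.14]
    - [0.37,0.5,0,0,0,-0.14]
    - [0.37,0.48,0,0,0,-0.12]
    - [0,0,-0.6,0,0,0]
    - [0,0,-0.6,0,0,0]
    - [0,0,-0.6,0,0,0]
    - [0,0,-0.4,0,0,0]
    - [0,0,0,0,0,0]

```text
time_s: 2.1
ee_pos: [0.5832, -0.2195, 0.1089]
eef_rot: [-3.139, 0.007, 0.105]
ft_force: [-1.0, 1.6, 0.5]
gripper_width: 0.0868
grasp_force: 0.0
```

```bash
python3 - <<'E'
from h import *
from station import r
print(r.get_state()["joint_pos"].round(2))
ims=[]
for n in("top","scene"):
    p,d=r.capture(n)
    x0,y0,x1,y1=(250,150,340,250) if n=="top" else (230,100,340,222)
    ims.append(cv2.resize(p[y0:y1,x0:x1,::-1],(396,440),interpolation=cv2.INTER_CUBIC))
cv2.imwrite("pics/a.png",np.hstack(ims))
E
```

```text
[ 0.4   0.51 -0.15  1.76  0.09  0.89 -1.25]
```

View pics/a.png

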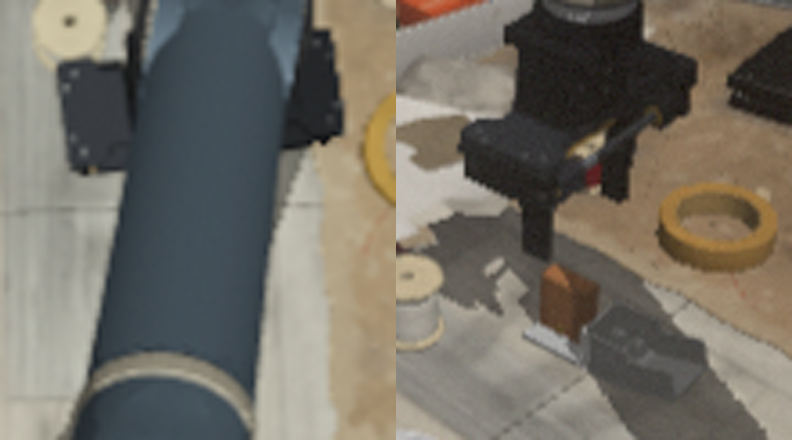

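The left crop is mostly the arm. The right crop shows the open fingers straddling the scoop grip, at about (568,300). I'll descend and close.

Emit:
jog_arm:
  rows:
    - [0.06,0,-0.3,0,0,0]
    - [0,0,-0.3,0,0,0]
    - [0,0,-0.3,0,0,0]
    - [0,0,-0.3,0,0,0]
    - [0,0,-0.25,0,0,0]
    - [0,0,-0.15,0,0,0]
    - [0,0,-0.1,0,0,0]
    - [0,0,0,0,0,0]
    - [0,0,0,0,0,0]
    - [0,0,0,0,0,0]

```text
time_s: 3.2
ee_pos: [0.5894, -0.2206, 0.0283]
eef_rot: [3.141, -0.001, 0.104]
ft_force: [-0.0, 0.6, 0.2]
gripper_width: 0.0871
grasp_force: 0.0
```

Emit:
jog_arm:
  rows:
    - [0,0,0,0,0,0]
    - [0,0,0,0,0,0]
    - [0,0,0,0,0,0]
    - [0,0,0,0,0,0]
    - [0,0,0,0,0,0]
    - [0,0,0,0,0,0]
    - [0,0,0,0,0,0]
    - [0,0,0,0,0,0]
    - [0,0,0,0,0,0]
    - [0,0,0,0,0,0]
  fingers: 1
  grip_force: 50

```text
time_s: 4.2
ee_pos: [0.5889, -0.2202, 0.0276]
eef_rot: [-3.142, -0.0, 0.105]
ft_force: [-0.7, 0.5, 0.5]
gripper_width: 0.0195
grasp_force: 50.0
```

Emit:
jog_arm:
  rows:
    - [0,0,0.1,0,0,0]
    - [0,0,0.2,0,0,0]
    - [0,0,0.3,0,0,0]
    - [0.05,0.1,0.3,0,0,0]
    - [0.1,0.2,0.3,0,0,0]
    - [0.1,0.3,0.3,0,0,0]
    - [0.1,0.35,0.2,0,0,0]
    - [0.1,0.35,0.2,0,0,0]
    - [0.1,0.35,0.1,0,0,0]
    - [0.1,0.35,0,0,0,0]

```text
time_s: 5.2
ee_pos: [0.6222, -0.118, 0.1285]
eef_rot: [3.142, -0.001, 0.106]
ft_force: [0.6, -0.5, -3.4]
gripper_width: 0.0197
grasp_force: 50.0
```

Emit:
jog_arm:
  rows:
    - [0.15,0.4,0,0,0,0]
    - [0.15,0.45,0,0,0,0]
    - [0.15,0.45,0,0,0,0]
    - [0.15,0.45,0,0,0,0]
    - [0.15,0.45,0,0,0,0]
    - [0.15,0.4,0,0,0,0]
    - [0.1,0.3,0,0,0,0]
    - [0.05,0.2,0,0,0,0]
    - [0.05,0.1,0,0,0,0]
    - [0,0,0,0,0,0]

```text
time_s: 6.2
ee_pos: [0.6764, 0.0401, 0.1274]
eef_rot: [3.141, 0.0, 0.105]
ft_force: [0.6, 0.1, -2.7]
gripper_width: 0.0196
grasp_force: 50.0
```

```bash
python3 - <<'E'
from h import *
from station import r
print(r.get_state()["joint_pos"].round(2),r.get_state()["ee_pos"],r.get_state()["eef_rot"])
p,d=r.capture("scene")
p2,d2=r.capture("top")
cv2.imwrite("pics/b.png",np.hstack([cv2.resize(p[110:310,130:330,::-1],(400,400),interpolation=cv2.INTER_CUBIC),cv2.resize(p2[130:260,160:290,::-1],(400,400),interpolation=cv2.INTER_CUBIC)]))
E
```

```text
[ 0.    0.57 -0.18  1.61  0.11  0.97 -1.68] [0.67636532 0.04007206 0.12741039] [3.14140800e+00 2.68098153e-04 1.05015498e-01]
```

View pics/b.png

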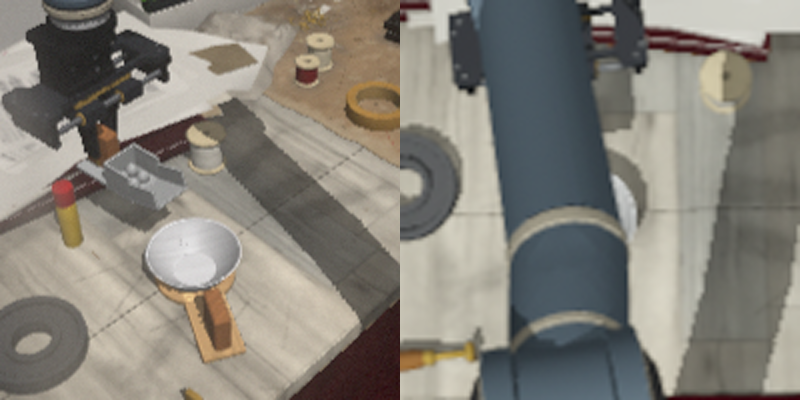

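The scene crop shows the level scoop with the balls gathered at about (138,172), its lip at (168,196) and the dish centre at (193,255). I'll start the tilt about the lip.

Emit:
jog_arm:
  rows:
    - [-0.01,0,-0.056,0.02,-0.187,0]
    - [-0.01,0,-0.056,0.02,-0.187,0]
    - [-0.01,0,-0.056,0.02,-0.187,0]
    - [-0.01,0,-0.056,0.02,-0.187,0]
    - [-0.01,0,-0.056,0.02,-0.187,0]
    - [-0.01,0,-0.056,0.02,-0.187,0]
    - [-0.01,0,-0.056,0.02,-0.187,0]
    - [-0.01,0,-0.056,0.02,-0.187,0]
    - [0,0,0,0,0,0]
    - [0,0,0,0,0,0]

```text
time_s: 7.3
ee_pos: [0.6723, 0.0385, 0.1053]
eef_rot: [3.141, -0.209, 0.103]
ft_force: [0.0, 0.6, -2.5]
gripper_width: 0.0192
grasp_force: 50.0
```

```bash
python3 - <<'E'
from h import *
from station import r
s=r.get_state();print(s["joint_pos"].round(2),s["ee_pos"],s["eef_rot"])
p,d=r.capture("scene")
C=cloud(r.camera_info("scene"),d)
m=(abs(C[...,0]-.6)<.08)&(abs(C[...,1]-.03)<.04)&(C[...,2]>.055)&(C[...,2]<.12)
q=C[m];A=np.array([.9945,.1045]);t=q[:,:2]@A
i=np.argsort(t)[:12];print(q[i].round(3))
cv2.imwrite("pics/c.png",cv2.resize(p[130:260,160:290,::-1],(600,600),interpolation=cv2.INTER_CUBIC))
E
```

```text
[ 0.01  0.5  -0.17  1.81  0.15  0.64 -1.72] [0.67226627 0.03847251 0.10534276] [ 3.14147645 -0.20949801  0.10301267]
[[0.556 0.034 0.07 ]
 [0.557 0.023 0.069]
 [0.56  0.005 0.075]
 [0.56  0.009 0.067]
 [0.56  0.007 0.086]
 [0.555 0.052 0.074]
 [0.558 0.029 0.069]
 [0.559 0.015 0.069]
 [0.56  0.004 0.077]
 [0.56  0.008 0.07 ]
 [0.559 0.019 0.068]
 [0.559 0.022 0.07 ]]
```

View pics/c.png

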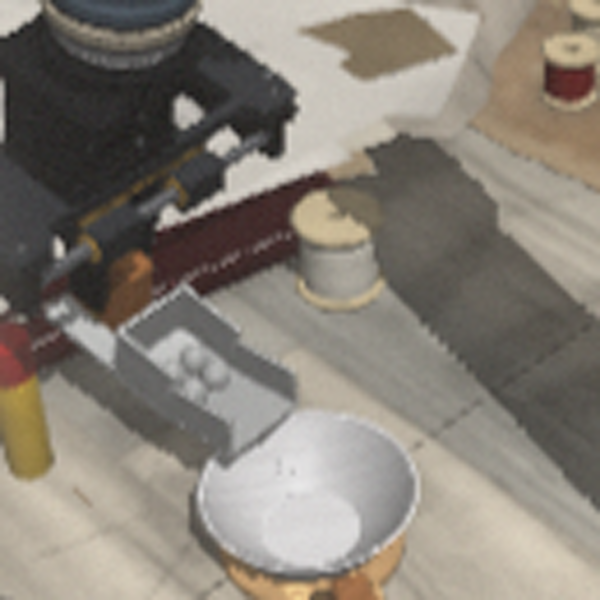

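The scoop is tipped 12° with the balls still inside at about (195,370). The lip is over the dish, at (0.557, 0.028, 0.069). I'll continue the slow tilt.

Emit:
jog_arm:
  rows:
    - [-0.011,0,0.031,0.01,-0.1,0]
    - [-0.011,0,0.031,0.01,-0.1,0]
    - [-0.011,0,0.031,0.01,-0.1,0]
    - [-0.011,0,0.031,0.01,-0.1,0]
    - [-0.011,0,0.031,0.01,-0.1,0]
    - [-0.011,0,0.031,0.01,-0.1,0]
    - [-0.011,0,0.031,0.01,-0.1,0]
    - [-0.011,0,0.031,0.01,-0.1,0]
    - [-0.011,0,0.031,0.01,-0.1,0]
    - [-0.011,0,0.031,0.01,-0.1,0]

```text
time_s: 8.35
ee_pos: [0.6668, 0.0396, 0.1208]
eef_rot: [3.141, -0.351, 0.105]
ft_force: [0.3, 0.1, -3.1]
gripper_width: 0.0197
grasp_force: 50.0
```

```bash
python3 - <<'E'
from h import *
from station import r
s=r.get_state();print(s["joint_pos"].round(3),s["ee_pos"],s["eef_rot"])
p,d=r.capture("scene")
cv2.imwrite("pics/d.png",cv2.resize(p[180:260,180:260,::-1],(400,400),interpolation=cv2.INTER_CUBIC))
E
```

```text
[-1.000e-03  4.260e-01 -1.600e-01  1.922e+00  1.760e-01  4.520e-01
 -1.746e+00] [0.66677781 0.03958917 0.12079067] [ 3.14123257 -0.35149693  0.10453223]
```

View pics/d.png

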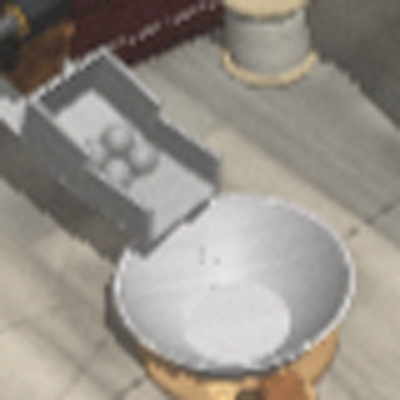

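At 20° the balls are still in the scoop, at about (125,155). I'll go on to 28°.

Emit:
jog_arm:
  rows:
    - [-0.016,-0.002,0.029,0.01,-0.1,0]
    - [-0.016,-0.002,0.029,0.01,-0.1,0]
    - [-0.016,-0.002,0.029,0.01,-0.1,0]
    - [-0.016,-0.002,0.029,0.01,-0.1,0]
    - [-0.016,-0.002,0.029,0.01,-0.1,0]
    - [-0.016,-0.002,0.029,0.01,-0.1,0]
    - [-0.016,-0.002,0.029,0.01,-0.1,0]
    - [-0.016,-0.002,0.029,0.01,-0.1,0]
    - [-0.016,-0.002,0.029,0.01,-0.1,0]
    - [-0.016,-0.002,0.029,0.01,-0.1,0]

```text
time_s: 9.4
ee_pos: [0.6588, 0.0386, 0.1353]
eef_rot: [3.141, -0.492, 0.105]
ft_force: [0.3, -0.4, -2.8]
gripper_width: 0.0195
grasp_force: 50.0
```

Emit:
jog_arm:
  rows:
    - [0,0,0,0,0,0]
    - [0,0,0,0,0,0]
    - [0,0,0,0,0,0]
    - [0,0,0,0,0,0]
    - [0,0,0,0,0,0]
    - [0,0,0,0,0,0]
    - [0,0,0,0,0,0]
    - [0,0,0,0,0,0]
    - [0,0,0,0,0,0]
    - [0,0,0,0,0,0]

```text
time_s: 10.4
ee_pos: [0.6589, 0.0387, 0.1352]
eef_rot: [3.14, -0.491, 0.105]
ft_force: [0.2, 0.2, -2.6]
gripper_width: 0.0197
grasp_force: 50.0
```

```bash
python3 - <<'E'
from h import *
from station import r
s=r.get_state();print(s["joint_pos"].round(3),s["ee_pos"],s["eef_rot"])
p,d=r.capture("scene")
cv2.imwrite("pics/e.png",cv2.resize(p[180:260,180:260,::-1],(400,400),interpolation=cv2.INTER_CUBIC))
E
```

```text
[-0.03   0.363 -0.121  2.035  0.221  0.261 -1.797] [0.65885268 0.03866338 0.13515269] [ 3.14049624 -0.49072655  0.10495414]
```

View pics/e.png

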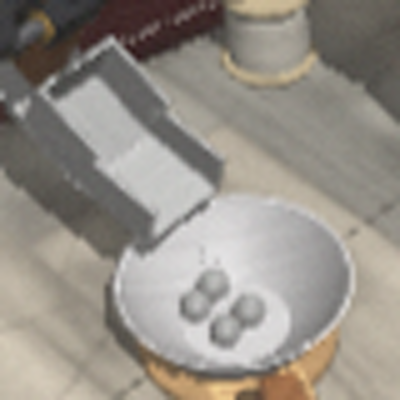

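All four balls rest in the dish, at about (220,305), and the scoop is empty. I'll level the scoop and take it back to its old place.

Emit:
jog_arm:
  rows:
    - [0,0,0.1,-0.05,0.5,0]
    - [0,0,0,-0.05,0.5,0]
    - [0,0,0,-0.05,0.5,0]
    - [0,0,0,-0.05,0.5,0]
    - [0,0,0,-0.05,0.5,0]
    - [0,0,0,-0.05,0.5,0]
    - [0,0,0,-0.06,0.49,0]
    - [0,-0.3,0,0,0,0]
    - [-0.1,-0.5,0,0,0,0]
    - [-0.1,-0.5,0,0,0,0]

```text
time_s: 11.45
ee_pos: [0.6485, -0.0281, 0.1398]
eef_rot: [3.141, -0.002, 0.105]
ft_force: [0.7, -0.5, -2.3]
gripper_width: 0.0196
grasp_force: 50.0
```

Emit:
jog_arm:
  rows:
    - [-0.15,-0.6,0,0,0,0]
    - [-0.15,-0.6,0,0,0,0]
    - [-0.2,-0.6,0,0,0,0]
    - [-0.2,-0.6,0,0,0,0]
    - [-0.2,-0.6,0,0,0,0]
    - [-0.2,-0.6,-0.2,0,0,0]
    - [-0.1,-0.28,-0.4,0,0,0]
    - [0,0,-0.4,0,0,0]
    - [0,0,-0.3,0,0,0]
    - [0,0,0,0,0,0]

```text
time_s: 12.45
ee_pos: [0.5867, -0.2201, 0.0729]
eef_rot: [-3.14, 0.003, 0.104]
ft_force: [-0.6, 1.3, -1.7]
gripper_width: 0.0193
grasp_force: 50.0
```

Emit:
jog_arm:
  rows:
    - [0,0,-0.25,0,0,0]
    - [0,0,-0.2,0,0,0]
    - [0,0,-0.15,0,0,0]
    - [0,0,-0.1,0,0,0]
    - [0,0,-0.08,0,0,0]
    - [0,0,-0.05,0,0,0]
    - [0,0,-0.03,0,0,0]
    - [0,0,-0.02,0,0,0]
    - [0,0,0,0,0,0]
    - [0,0,0,0,0,0]

```text
time_s: 13.45
ee_pos: [0.589, -0.2204, 0.0314]
eef_rot: [3.141, -0.001, 0.104]
ft_force: [0.2, -0.8, -2.8]
gripper_width: 0.0196
grasp_force: 50.0
```

Emit:
jog_arm:
  rows:
    - [0,0,-0.03,0,0,0]
    - [0,0,-0.02,0,0,0]
    - [0,0,-0.02,0,0,0]
    - [0,0,-0.01,0,0,0]
    - [0,0,0,0,0,0]
    - [0,0,0,0,0,0]
    - [0,0,0,0,0,0]
    - [0,0,0,0,0,0]
    - [0,0,0,0,0,0]
    - [0,0,0,0,0,0]

```text
time_s: 14.45
ee_pos: [0.5889, -0.2204, 0.0275]
eef_rot: [3.141, -0.001, 0.104]
ft_force: [-2.5, 0.1, 5.1]
gripper_width: 0.0198
grasp_force: 50.0
```

Contact is confirmed by the +5 N reading, so I'll release and rise straight up.

Emit:
jog_arm:
  rows:
    - [0,0,0,0,0,0]
    - [0,0,0,0,0,0]
    - [0,0,0,0,0,0]
    - [0,0,0,0,0,0]
    - [0,0,0,0,0,0]
    - [0,0,0,0,0,0]
    - [0,0,0,0,0,0]
    - [0,0,0.1,0,0,0]
    - [0,0,0.2,0,0,0]
    - [0,0,0.3,0,0,0]
  fingers: 0

```text
time_s: 15.45
ee_pos: [0.5885, -0.2203, 0.0577]
eef_rot: [-3.141, 0.0, 0.104]
ft_force: [0.6, -1.0, -0.6]
gripper_width: 0.0851
grasp_force: 0.0
```

Emit:
jog_arm:
  rows:
    - [0,0,0.5,0,0,0]
    - [0,0,0.6,0,0,0]
    - [0,0,0.6,0,0,0]
    - [0,0,0.5,0,0,0.9]
    - [0,0.2,0.3,0,0,0.9]
    - [0,0.4,0,0,0,0.9]
    - [-0.2,0.5,0,0,0,0.9]
    - [-0.2,0.5,0,0,0,0.9]
    - [-0.2,0.5,0,0,0,0.9]
    - [-0.2,0.5,0,0,0,0.9]

```text
time_s: 16.45
ee_pos: [0.5487, -0.0895, 0.1838]
eef_rot: [3.139, -0.001, 0.989]
ft_force: [-0.2, 0.0, -0.1]
gripper_width: 0.0869
grasp_force: 0.0
```

Emit:
jog_arm:
  rows:
    - [-0.19,0.3,0,0,0,0.93]
    - [-0.19,0.3,0,0,0,0.93]
    - [-0.19,0.3,0,0,0,0.93]
    - [-0.19,0.3,0,0,0,0.93]
    - [-0.19,0.3,0,0,0,0.93]
    - [-0.19,0.3,0,0,0,0.93]
    - [-0.19,0.3,0,0,0,0.93]
    - [-0.19,0.3,0,0,0,0.93]
    - [-0.19,0.3,0,0,0,0.93]
    - [-0.19,0.3,0,0,0,0.93]

```text
time_s: 17.45
ee_pos: [0.4538, 0.0602, 0.1835]
eef_rot: [3.141, 0.001, 2.288]
ft_force: [0.1, 1.0, -0.3]
gripper_width: 0.087
grasp_force: 0.0
```

Emit:
jog_arm:
  rows:
    - [0,0,0,0,0,0.93]
    - [0,0,0,0,0,0.93]
    - [0,0,0,0,0,0.6]
    - [0,0,0,0,0,0.2]
    - [0,0,-0.4,0,0,0]
    - [0,0,-0.5,0,0,0]
    - [0,0,-0.4,0,0,0]
    - [0,0,-0.3,0,0,0]
    - [0,0,0,0,0,0]
    - [0,0,0,0,0,0]

```text
time_s: 18.45
ee_pos: [0.4543, 0.0598, 0.1029]
eef_rot: [3.141, -0.0, 2.653]
ft_force: [0.5, -0.3, 0.5]
gripper_width: 0.0873
grasp_force: 0.0
```

```bash
python3 - <<'E'
from h import *
from station import r
s=r.get_state();print(s["joint_pos"].round(3),s["ee_pos"],s["eef_rot"])
for n in("top","scene"):
    p,d=r.capture(n);p=p.astype(int);C=cloud(r.camera_info(n),d)
    m=(np.hypot(C[...,0]-.443,C[...,1]-.067)<.04)&(C[...,2]>.054)&(C[...,2]<.068)&(p[...,0]-p[...,2]>35)
    if m.sum()>9:print(n,m.sum(),C[m].mean(0).round(4),cv2.minAreaRect((C[m][:,:2]*1000).astype(np.float32)))
    m=(np.hypot(C[...,0]-.53,C[...,1]-.02)<.075)&(C[...,2]>.04)&(C[...,2]<.05)
    if m.sum()>9:print("rim",cv2.minEnclosingCircle((C[m][:,:2]*1000).astype(np.float32)))
E
```

```text
[ 0.404  0.371 -0.75   2.12   0.36   0.777  0.51 ] [0.45429397 0.05975754 0.10288817] [ 3.14114491e+00 -3.11538372e-05  2.65345128e+00]
rim ((535.750732421875, 21.586315155029297), 57.618408203125)
scene 162 [0.4392 0.071  0.0581] ((440.9918518066406, 69.46490478515625), (19.755149841308594, 49.981056213378906), 62.695011138916016)
rim ((530.1472778320312, 24.176963806152344), 58.0364990234375)
```

Emit:
jog_arm:
  rows:
    - [0,0.04,-0.3,0,0,0.16]
    - [0,0,-0.3,0,0,0]
    - [0,0,-0.3,0,0,0]
    - [0,0,-0.3,0,0,0]
    - [0,0,-0.2,0,0,0]
    - [0,0,-0.15,0,0,0]
    - [0,0,-0.05,0,0,0]
    - [0,0,0,0,0,0]
    - [0,0,0,0,0,0]
    - [0,0,0,0,0,0]

```text
time_s: 19.55
ee_pos: [0.4542, 0.0617, 0.0226]
eef_rot: [3.141, -0.0, 2.676]
ft_force: [-0.8, 0.4, -0.3]
gripper_width: 0.0869
grasp_force: 0.0
```

Emit:
jog_arm:
  rows:
    - [0,0,0,0,0,0]
    - [0,0,0,0,0,0]
    - [0,0,0,0,0,0]
    - [0,0,0,0,0,0]
    - [0,0,0,0,0,0]
    - [0,0,0,0,0,0]
    - [0,0,0,0,0,0]
    - [0,0,0,0,0,0]
    - [0,0,0,0,0,0]
    - [0,0,0,0,0,0]
  fingers: 1
  grip_force: 60

```text
time_s: 20.55
ee_pos: [0.454, 0.0618, 0.0222]
eef_rot: [3.141, -0.001, 2.677]
ft_force: [-0.3, 1.4, -0.6]
gripper_width: 0.0193
grasp_force: 60.0
```

Emit:
jog_arm:
  rows:
    - [0,0,0.05,0,0,0]
    - [0,0,0.1,0,0,0]
    - [0,0,0.15,0,0,0]
    - [0,0,0.2,0,0,0]
    - [0,0,0.2,0,0,0]
    - [0,0,0.2,0,0,0]
    - [0,0,0.15,0,0,0]
    - [0,0,0.1,0,0,0]
    - [0,0,0.05,0,0,0]
    - [0,0,0,0,0,0]

```text
time_s: 21.55
ee_pos: [0.4539, 0.0615, 0.0824]
eef_rot: [3.141, -0.0, 2.676]
ft_force: [-0.6, 0.0, -3.6]
gripper_width: 0.0198
grasp_force: 60.0
```

```bash
cat > m.py <<'E'
from h import *
from station import r
s=r.get_state();print(s["joint_pos"].round(3),s["ee_pos"],s["eef_rot"],s["moment"])
for n in("top","scene"):
    p,d=r.capture(n);np.save(f"pics/last_{n}.npy",p);C=cloud(r.camera_info(n),d)
    z0=s["ee_pos"][2]-.0222;g=s["ee_pos"][:2]+np.array([.0787,-.0400])
    rad=np.hypot(C[...,0]-g[0],C[...,1]-g[1]);zz=C[...,2]-z0
    m=(rad<.075)&(zz>.03)&(zz<.056)
    if m.sum()<30: continue
    (cx,cy),R0=cv2.minEnclosingCircle((C[m][:,:2]*1000).astype(np.float32))
    q=C[m];k=np.hypot(q[:,0]-cx/1e3,q[:,1]-cy/1e3)>.052;q=q[k]
    A=np.c_[q[:,:2]-[cx/1e3,cy/1e3],np.ones(len(q))];f=np.linalg.lstsq(A,q[:,2],rcond=None)[0]
    print(n,m.sum(),"rim c",cx,cy,R0,"tilt deg",np.degrees(f[:2]).round(2),"z",f[2].round(4))
E
python3 m.py
```

```text
[ 0.381  0.406 -0.733  2.137  0.403  0.737  0.488] [0.45393767 0.06154981 0.08240817] [ 3.14133960e+00 -4.90643391e-04  2.67607398e+00] [ 0.18286043  0.03032407 -0.03034368]
top 253 rim c 535.6727905273438 20.751970291137695 57.32772445678711 tilt deg [-0.09  0.11] z 0.1034
scene 120 rim c 541.4180908203125 32.544761657714844 54.25364303588867 tilt deg [0.74 0.66] z 0.1009
```

Emit:
jog_arm:
  rows:
    - [0.01,0.05,0.03,0,0,0]
    - [0.02,0.1,0.05,0,0,0]
    - [0.03,0.15,0.08,0,0,0]
    - [0.045,0.2,0.1,0,0,0]
    - [0.055,0.25,0.1,0,0,0]
    - [0.055,0.25,0.1,0,0,0]
    - [0.055,0.25,0.1,0,0,0]
    - [0.055,0.25,0.08,0,0,0]
    - [0.055,0.25,0.04,0,0,0]
    - [0.055,0.25,0.02,0,0,0]

```text
time_s: 22.65
ee_pos: [0.4759, 0.1628, 0.1174]
eef_rot: [3.141, -0.001, 2.676]
ft_force: [0.5, -0.3, -4.7]
gripper_width: 0.0202
grasp_force: 60.0
```

Emit:
jog_arm:
  rows:
    - [0.055,0.25,0,0,0,0]
    - [0.055,0.25,0,0,0,0]
    - [0.055,0.25,0,0,0,0]
    - [0.055,0.25,0,0,0,0]
    - [0.055,0.25,0,0,0,0]
    - [0.055,0.25,0,0,0,0]
    - [0.05,0.2,0,0,0,0]
    - [0.04,0.15,0,0,0,0]
    - [0.025,0.1,0,0,0,0]
    - [0.01,0.07,0,0,0,0]

```text
time_s: 23.65
ee_pos: [0.4985, 0.2628, 0.1171]
eef_rot: [-3.141, -0.001, 2.676]
ft_force: [0.5, 0.3, -4.0]
gripper_width: 0.0194
grasp_force: 60.0
```

Emit:
jog_arm:
  rows:
    - [0,0,0,0,0,0]
    - [0,0,0,0,0,0]
    - [0,0,0,0,0,0]
    - [0,0,0,0,0,0]
    - [0,0,0,0,0,0]
    - [0,0,0,0,0,0]
    - [0,0,0,0,0,0]
    - [0,0,0,0,0,0]
    - [0,0,0,0,0,0]
    - [0,0,0,0,0,0]

```text
time_s: 24.65
ee_pos: [0.4984, 0.2626, 0.1172]
eef_rot: [3.141, -0.001, 2.676]
ft_force: [0.2, 0.9, -4.1]
gripper_width: 0.0194
grasp_force: 60.0
```

```bash
python3 m.py; python3 - <<'E'
import numpy as np,cv2
a=np.load("pics/last_scene.npy");b=np.load("pics/last_top.npy")
cv2.imwrite("pics/f.png",np.hstack([cv2.resize(a[100:340,90:330,::-1],(480,480),interpolation=cv2.INTER_CUBIC),cv2.resize(b[130:270,130:223,::-1],(318,480),interpolation=cv2.INTER_CUBIC)]))
E
```

```text
[-0.003  0.512 -0.737  1.877  0.426  0.917  0.164] [0.49835079 0.26260961 0.11716432] [ 3.14145846e+00 -8.77327254e-04  2.67624240e+00] [ 0.17610761  0.04244008 -0.04427321]
top 324 rim c 579.73974609375 223.39378356933594 59.24672317504883 tilt deg [-0.73 -0.76] z 0.1381
```

View pics/f.png

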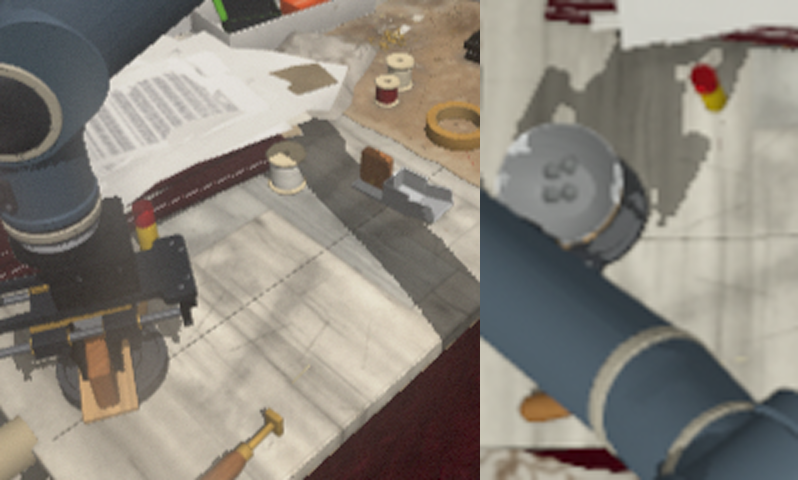

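The final view shows four balls in the dish at about (560,180), held level and centred over the collar. The scoop stands upright and empty at (405,190), and the glue stick, spool and tape are untouched. I'll hand it in.

```bash
python3 -c "
from station import r
print(r.hand_in())"
```

```text
the job is handed in; nothing more can be done
None
```

I handed in the job at about 25 s of the 64 s allowed: all four balls are in the dish, the empty scoop stands upright on the bench, and the tray is held level and centred about 10 cm above the collar; no verdict was shown.

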